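Roll the empty paint tin into the self-closing waste bin

TASK

Throw away the empty paint tin: push it over the crest of the chute so that it rolls down and waits against the closed lid of the yellow waste bin. Then press the bin's lever right down and hold it, keeping the lid raised, until the tin has dropped in, and let go so that the lid shuts fully. Leave the other things on the bench where they are.

Things in the scene. Friction and masses are not known exactly. Their poses are not given: they have to be found in the camera images.
- waste_bin: Fixed yellow bin with a feed chute at its +y end and a lever at its -y end; all bin coordinates (mm) are in this frame. Origin: centre of the bin box's underside, on the bench, z up. Box: x -55 to 55, y -75 to 75, walls 5 thick and 148 high (only 89 at the chute's end, y 75), inner floor at z 6.
- chute_crest (a point): Middle of the chute's crest, at y 195, z 118. From it a ramp (13 degrees) runs down to the bin's mouth at y 75, z 90, and a parking deck falls 3 degrees the other way to the end stop. Smooth steel, 100 wide between side guides 18 high. A round thing pushed over the crest rolls down to the lid by itself.
- end_stop (a point): Middle of the top edge of the low end stop that closes the parking deck: y 276 to 281, only 12 above the deck, top at z 126. The deck's surface is at z 114 here; nothing stands on the station beyond the stop. Behind the whole station a wide black screen stands on the bench across world x 0.69, y -0.43 to 0.22, up to z 0.42 (m): keep arm and hand clear of it.
- tin_center (a point): Centre of the loose empty paint tin (red, metal ends): 77 diameter, 75 long, 0.11 to 0.18 kg, on its side, axis along the bin's x. Starts on the deck against the end stop, at about y 249, z 154, its back overhanging the stop by 12. Closed fingertips 25 to 40 above the deck can push it from beyond the stop; 54 of travel takes it over the crest. It waits at the closed lid at about y 122; in the bin it lies below z 60.
- lever_pad (a point): Centre of the top of the lever's black paddle, 48 (bin x) by 42 (bin y): y -145, z 107 with the lever up. The lever turns about the bin's x at y -50, z 100, by at most 0.40 rad; the paddle is then 37 lower and 5 nearer the bin. Pressing it takes about 5 to 7 N; it springs up when released.
- bin_lever: The same lever: steel arm with the black paddle. Origin on its pivot inside the bin; the paddle lies towards -y.
- bin_lid (a joint): Lid angle in rad: 0 closed, 1.04 with the lever fully down; driven by the lever, 2.6 times its angle, and shuts as the lever comes up. Hinged along the bin's x at y -70, z 150 (the lever's end). From about 0.6 rad the tin can roll in under it.
- lid_edge (a point): Middle of the lid's free edge, on top: y 84, z 156 closed; about y 2, z 286 fully raised. A lip below it hangs 43 down and shuts the chute's mouth, so a tin stops against it. Between lever and raised lid there is room for a hand that is narrow along the bin's y.
- spray_can: Bystander, loose: upright aerosol can with yellow cap, 67 dia x 225 tall. Origin: centre of its underside.
- soda_can: Bystander, loose: upright drink can, 66 dia x 115 tall. Origin: centre of its underside.
- glass_jar: Bystander, loose: jar with red lid, 61 dia x 85 tall. Origin: centre of its underside.
- sanding_block: Bystander, loose: black sanding block, 63 x 106 x 27. Origin: centre of its underside.
- battery: Bystander, loose: black tool battery, 113 x 76 x 60. Origin: centre of its underside.
- pliers: Bystander, loose: red-handled pliers lying flat, 57 x 183 x 14. Origin: centre of its underside.
- tape_measure: Bystander, loose: yellow tape measure, 41 x 89 x 65. Origin: centre of its underside.
- tin: The same paint tin as tin_center; origin at the centre of its base, its z along its own axis.
Not all that is in view belongs to the job. There is more than one size of the tin; the job needs the largest.

How it is judged (in metres and radians):
On the way, in this order (a step that is already met when the one before it is completed fails the run):
1. the tin waits in the chute against the closed lid (y of tin_center in the frame of waste_bin between 0.09 and 0.15 m and z of tin_center in the frame of waste_bin above 0.1 m and value of joint bin_lid below 0.1 rad), for 0.2 s.
2. the lever is pressed and holds the lid raised by more than 0.7 rad for half a second (value of joint bin_lid above 0.7 rad and contact force between anything else and bin_lever above 1 N), for 0.5 s.
At the end, for the whole second after the job is handed in: The tin lies at rest inside the bin (its centre within the walls and lower than 80 mm above the bench), and the lid is closed to within 0.06 rad (y of tin_center in the frame of waste_bin between -0.07 and 0.07 m and x of tin_center in the frame of waste_bin between -0.05 and 0.05 m and z of tin_center in the frame of waste_bin below 0.08 m and value of joint bin_lid below 0.06 rad and linear speed of tin below 0.05 m/s); the robot touches nothing.
It fails at once if another thing on the bench is moved by more than 30 mm (distance of any of spray_can, soda_can, glass_jar, sanding_block, battery, pliers, tape_measure from where it was at the start of the episode above 0.03 m).
It also fails if it takes over 54 s, if anything falls off the work surface, if the arm or the gripper's body presses on something with over 40 N, if the wrist force passes 120 N, or if a joint passes its speed limit or range.

ROBOT

A 6-joint arm with a two-finger parallel gripper is mounted at the origin on a cart in front of the work surface, level with it; the furniture and walls round the work are solid. World frame = base frame: x ahead of the robot, y to its left, z up, the work surface at z = 0. Lengths are in mm, angles in rad, forces in N, time in s.
With the tool pointing down it reaches from about 375 to 900 mm from the base axis. Payload 3.1 kg.
Tool frame: the origin (TCP) lies between the finger pads; the fingertips stand 8 mm ahead of it and the grasp point (between the pads) lies 11 mm behind it; z points along the fingers, x is the direction in which the jaws open and shut, and the axes are right-handed (so a half turn about z gives the same grasp; the last joint's range is limited). The gripper opens to 87 mm and grips with 3 to 60 N. Pads are 19 mm wide; open, the fingers measure 117 mm over their backs; the gripper's body (75 mm by 190 mm) begins 51 mm behind the grasp point.
Start: joints at [0.942, 0.527, 1.433, -0, 1.181, -0.178], TCP at [272.261, 562.557, 230.548] pointing down, gripper open.
Joint ranges: [-3.08, 3.08], [-0.75, 2.2], [0.22, 2.44], [-1.43, 4.57], [0, 2.65], [-2.85, 2.85]. Speed limits (rad/s): [2.79, 2.79, 3.14, 3.14, 3.14, 3.14].

INTERFACE

Orientations are given as a 3x3 rotation matrix whose columns are the frame's x, y, z axes.
In Python, from plant import r, viewer gives the robot as it stands.
- The arm moves only by the tool step_arm, never from a script. Its argument "plan" is a list of rows, each a list of 7 numbers: the shift along the tool's x, y, z in mm, then the turn, a rotation vector about the tool's x, y, z in degrees, then the opening, from 0 (shut) to 1 (fully open). A call has 1 to 12 rows; each row shifts and turns the commanded pose from where the row before left it, along the tool's axes as they then stand; what a row does not reach is not made up. A row lasts 1/8 s, in which the tool goes at most 62.5 mm and 10.7 degrees, less where a joint would pass 70% of its speed; a pose out of reach is approached as far as the arm can. A call is refused whole if a number of a shift passes 62.5 or a number of a turn 10.7, either way. A call with a gripper value outside its range is refused whole. The fingers move at their own pace and stop on an object; the grip force is fixed at half the most. Time passes only in rows, so rows that do not move let the fingers close. It gives the time, the measured TCP pose, the force and the opening at its end, in the units of the state.
- r.state(): the state, without advancing time (a new reading comes with each control period).
- viewer.snapshot(name): name is "side" or "top"; returns the picture (480x640x3 uint8, red, green, blue); there is no depth.
- viewer.get_calibration(name): a dict with "fx", "fy", "cx", "cy" (pixels), "R" (3x3) and "t" (3): a world point X has camera coordinates R X + t. Camera axes: x right, y down, z forward; pixel columns grow to the right and rows downward; lengths in mm; the calibration is good to about 2 mm. A picture is of the moment at which its call begins. get_calibration takes no time and is no camera call.
- r.job_done(): hands the job in, once; it reports no verdict.
The state is a dict: "time": time; "joints": joint angles; "qvel": joint speeds; "tau": joint torques, N m; "eef_pos": TCP position; "eef_rot": TCP orientation; "wrist_force": force on the tool from outside, world axes, zero at the start; "wrist_torque": the same for the moment, N m; "width": finger opening in mm.
Only numpy, scipy, OpenCV 4.12 (cv2) and the standard library are available. Lean on these libraries where they do the work, as an engineer would, in place of code of your own. Each camera call takes 0.05 s, during which the arm holds its last target. There are 200 camera calls.

## Working session

There is one attempt and no reset: what is moved stays moved. The work goes in short steps, Python scripts to look and compute and a tool call to move; the robot and the scene stay as the last step left them, time stands still between calls to the robot, and variables do not carry over. Pictures are saved under pics/ and viewed, on a budget of 10 in all, crops included, one or two more only if the job needs it, and the job is handed in when it is done.

Besides the shell and the picture viewer there is one more tool, called in YAML: its name, and indented under it one key for each argument. step_arm: Moves the arm, as the interface text tells. Its arguments: {"type":"object","properties":{"plan":{"type":"array"}},"required":["plan"]}

```bash
mkdir -p pics; python3 - <<'E'
from plant import r, viewer
import cv2,numpy as np
for n in("side","top"):
    im=viewer.snapshot(n); cv2.imwrite(f"pics/{n}0.png",im[:,:,::-1])
    c=viewer.get_calibration(n); print(n,{k:np.round(v,3).tolist() for k,v in c.items()}, (-np.array(c['R']).T@c['t']).round())
s=r.state();print(s['time'],s['eef_pos'],np.round(s['eef_rot'],3),s['width'],s['wrist_force'])
E
```

```text
side {'fx': 617.002, 'fy': 617.002, 'cx': 312.06, 'cy': 245.096, 'R': [[0.983, -0.185, -0.014], [-0.105, -0.489, -0.866], [0.154, 0.852, -0.5]], 't': [-486.432, 155.292, 1555.389]} [  255. -1340.   905.]
top {'fx': 460.218, 'fy': 460.218, 'cx': 317.93, 'cy': 241.187, 'R': [[-0.012, -1.0, 0.01], [-0.999, 0.011, -0.047], [0.047, -0.011, -0.999]], 't': [0.121, 496.674, 1448.635]} [ 428.   10. 1470.]
0.1 [271.88142223 562.04346351 229.66851896] [[ 0.436  0.9   -0.001]
 [ 0.9   -0.436 -0.002]
 [-0.002 -0.    -1.   ]] 86.98525385117331 [ 0.3966451   0.24497498 -0.06536347]
```

View pics/side0.png

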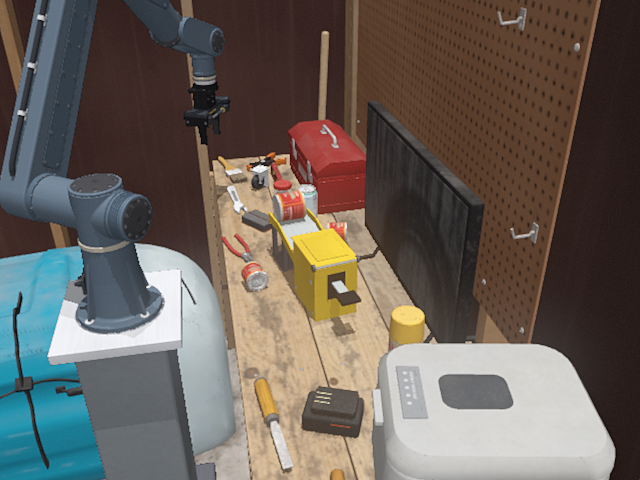

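View pics/top0.png

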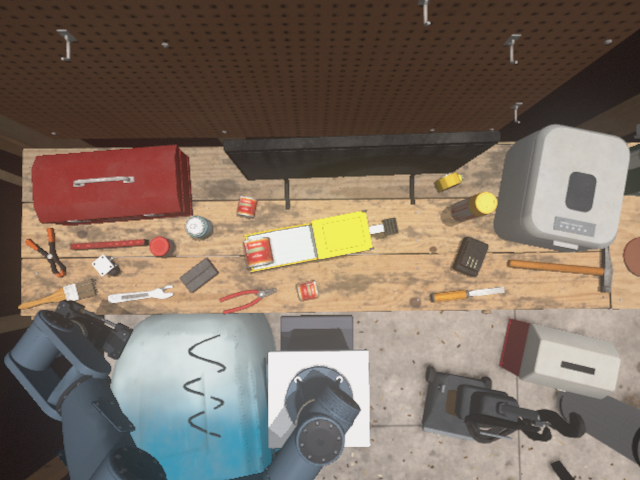

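Both views show the bin and chute. In the top view, the red cans that could be taken for the tin are (258,250) on the chute deck, (247,206) and (307,290). The last two are smaller and lie on the bench, and the jar lid at (160,246) is also red. I choose (258,250) and check it in one crop.

```bash
python3 - <<'E'
import cv2
im=cv2.imread("pics/top0.png")[195:285,225:415]; cv2.imwrite("pics/c1.png",cv2.resize(im,None,fx=4.2,fy=4.2,interpolation=cv2.INTER_CUBIC))
E
```

```text
(no output)
```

View pics/c1.png

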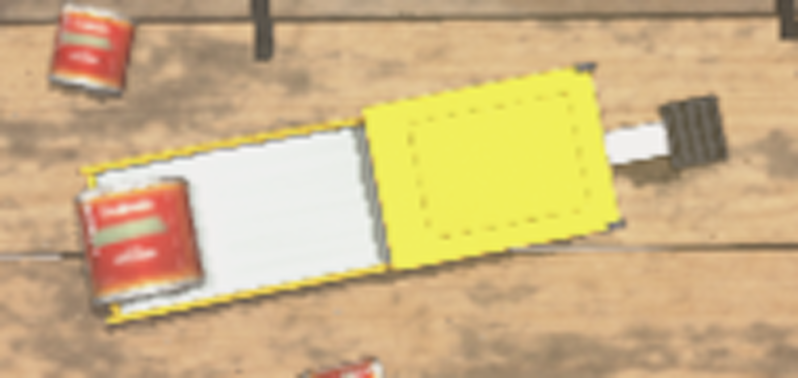

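The crop shows the tin on the deck, centred at crop (141,240), and clearly larger than the other two. The lid's free edge runs (364,108)–(390,270), the hinge end (592,68)–(620,228), and the paddle centre is at (694,131).

```bash
cat > h.py <<'E'
import numpy as np
from plant import r, viewer
from scipy.optimize import least_squares
def proj(n,X):
    c=viewer.get_calibration(n);p=np.atleast_2d(X)@np.array(c['R']).T+c['t']
    return np.c_[c['fx']*p[:,0]/p[:,2]+c['cx'],c['fy']*p[:,1]/p[:,2]+c['cy']]
def back(n,uv,z):
    c=viewer.get_calibration(n);R=np.array(c['R']);o=-R.T@c['t']
    d=R.T@[(uv[0]-c['cx'])/c['fx'],(uv[1]-c['cy'])/c['fy'],1];return o+d*(z-o[2])/d[2]
def B(p,X): 
    c,s=np.cos(p[2]),np.sin(p[2]);X=np.atleast_2d(X);return np.c_[p[0]+c*X[:,0]-s*X[:,1],p[1]+s*X[:,0]+c*X[:,1],X[:,2]]
E
python3 - <<'E'
from h import *
pts=np.array([[0,84,156],[0,-145,107],[0,-75,152],[0,281,130.]])
px=np.array([[377,189],[694,131],[606,148],[100,246]])/4.2+[225,195]
f=lambda p:(proj("top",B(p,pts))-px).ravel()
s=least_squares(f,[480,0,0.1],x_scale=[100,100,.1]);p=s.x;print(p.round(3),s.fun.round(2))
px2=px
for n,P in dict(tin=[0,249,154],crest=[0,195,118],stop=[0,281,126],pad=[0,-145,107],lid=[0,84,156],lidup=[0,2,286],o=[0,0,0]).items():
    w=B(p,P);print(n,w.round(1),proj("side",w).round(1))
# bystanders approx
for n,uv,z in [("soda",(198,227),115),("jar",(160,246),85),("sand",(199,274),27),("bat",(471,257),60),("spray",(484,204),225),("tape",(449,181),65),("pliers",(248,298),7)]:
    print(n,back("top",uv,z).round())
E
python3 -c "
import cv2
im=cv2.imread('pics/side0.png')[170:330,240:400]; cv2.imwrite('pics/c2.png',cv2.resize(im,None,fx=3.7,fy=3.7,interpolation=cv2.INTER_CUBIC))"
```

```text
[ 5.07695e+02 -7.82600e+01  1.80000e-01] [ 0.21  0.24  0.21  0.22 -0.03 -0.45 -0.38 -0.  ]
tin [[463.  166.7 154. ]] [[288.5 205.7]]
crest [[472.7 113.6 118. ]] [[295.5 225.9]]
stop [[457.3 198.2 126. ]] [[285.1 210. ]]
pad [[ 533.7 -220.9  107. ]] [[346.3 295.8]]
lid [[492.6   4.4 156. ]] [[309.9 231.8]]
lidup [[507.3 -76.3 286. ]] [[321.6 198.2]]
o [[507.7 -78.3   0. ]] [[322.7 300.4]]
soda [538. 348. 115.]
jar [484. 469.  85.]
sand [398. 367.  27.]
bat [ 440. -475.   60.]
spray [ 583. -458.  225.]
tape [ 675. -412.   65.]
pliers [320. 217.   7.]
```

View pics/c2.png

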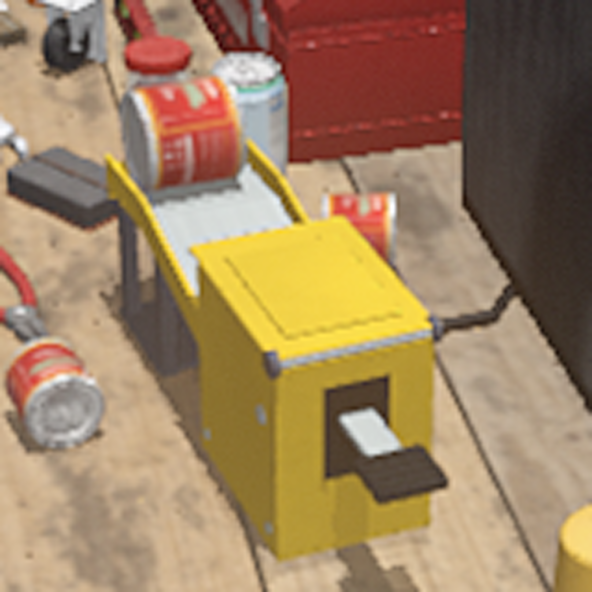

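The fit agrees with the side view: tin predicted at (288.5,205.7) and seen at about (290,206), paddle (346,296) and seen at (347,297). Bin yaw is 0.18 rad. I'll turn the jaw axis onto the bin's x, then travel to behind the stop.

step_arm:
  plan:
    - [0,0,0,0,0,8.97,0]
    - [0,0,0,0,0,8.97,0]
    - [0,0,0,0,0,8.97,0]
    - [0,0,0,0,0,8.97,0]
    - [0,0,0,0,0,8.97,0]
    - [0,0,0,0,0,8.97,0]
    - [20,55,0,0,0,0,0]
    - [20,55,0,0,0,0,0]
    - [20,55,0,0,0,0,0]
    - [20,55,0,0,0,0,0]
    - [20,55,0,0,0,0,0]
    - [17,55,0,0,0,0,0]

```text
time: 1.6
eef_pos: [447.4, 257.2, 230.4]
eef_rot: [[0.984, 0.18, -0.0], [0.18, -0.984, -0.0], [-0.0, 0.0, -1.0]]
wrist_force: [0.8, 0.4, 0.6]
width: 0.6
```

```bash
cat >> h.py <<'E'
P=[507.7,-78.26,0.18]
def bs():
    s=r.state();c,n=np.cos(P[2]),np.sin(P[2]);d=s['eef_pos'][:2]-P[:2]
    print('t',round(s['time'],2),'bin',np.round([c*d[0]+n*d[1],-n*d[0]+c*d[1],s['eef_pos'][2]],1),'yaw',np.degrees(np.arctan2(s['eef_rot'][1][0],s['eef_rot'][0][0])).round(2),'F',np.round(s['wrist_force'],1),'w',round(s['width'],1))
E
python3 -c "from h import *;bs()"
```

```text
t 1.6 bin [  0.7 340.9 230.4] yaw 10.35 F [0.8 0.4 0.6] w 0.6
```

step_arm:
  plan:
    - [0,0,30,0,0,0,0]
    - [0,0,30,0,0,0,0]
    - [0,10,16,0,0,0,0]
    - [0,8,0,0,0,0,0]
    - [0,0,0,0,0,0,0]

```text
time: 2.22
eef_pos: [450.3, 241.0, 155.0]
eef_rot: [[0.984, 0.179, 0.001], [0.179, -0.984, 0.0], [0.001, -0.0, -1.0]]
wrist_force: [0.6, 0.3, 0.6]
width: 0.1
```

```bash
python3 - <<'E'
from h import *
import cv2
bs()
a=viewer.snapshot("side")[130:290,230:390,::-1];b=viewer.snapshot("top")[190:290,210:370,::-1]
f=lambda i:cv2.resize(i,None,fx=2.5,fy=2.5,interpolation=cv2.INTER_CUBIC)
a=f(a);b=f(b);b=cv2.copyMakeBorder(b,0,a.shape[0]-b.shape[0],0,0,0)
cv2.imwrite("pics/d1.png",np.hstack([a,b]))
E
```

```text
t 2.23 bin [  0.7 324.3 155. ] yaw 10.3 F [0.6 0.3 0.6] w 0.1
```

View pics/d1.png

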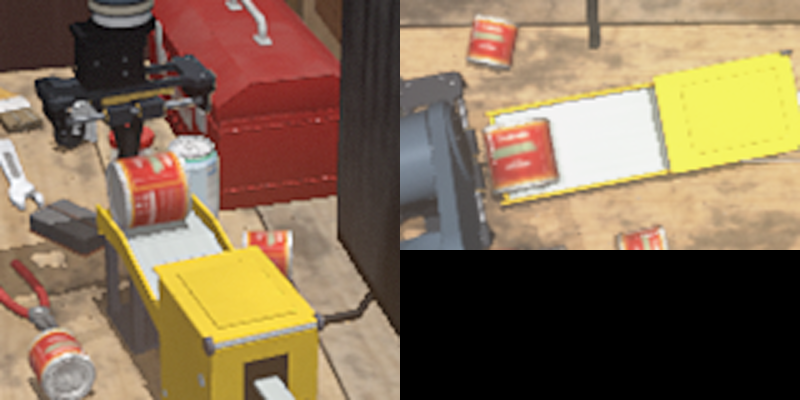

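Left half: the shut fingers are lined up behind the tin at about (125,140). Right half: the tin is at (523,153) on the deck and undisturbed. Now the push.

step_arm:
  plan:
    - [0,14,0,0,0,0,0]
    - [0,10,0,0,0,0,0]
    - [0,10,0,0,0,0,0]
    - [0,10,0,0,0,0,0]
    - [0,10,0,0,0,0,0]
    - [0,10,0,0,0,0,0]
    - [0,10,0,0,0,0,0]
    - [0,10,0,0,0,0,0]
    - [0,8,0,0,0,0,0]
    - [0,0,0,0,0,0,0]

```text
time: 3.58
eef_pos: [466.6, 150.2, 154.5]
eef_rot: [[0.984, 0.179, 0.0], [0.179, -0.984, 0.0], [0.0, -0.0, -1.0]]
wrist_force: [-0.7, -0.1, 0.3]
width: 0.4
```

```bash
cat >> h.py <<'E'
def duo(name):
    import cv2
    bs()
    a=viewer.snapshot("side")[130:330,230:390,::-1];b=viewer.snapshot("top")[190:290,230:420,::-1]
    f=lambda i,k:cv2.resize(i,None,fx=k,fy=k,interpolation=cv2.INTER_CUBIC)
    a=f(a,2.4);b=f(b,2.1);b=cv2.copyMakeBorder(b,0,a.shape[0]-b.shape[0],0,0,0)
    cv2.imwrite(f"pics/{name}.png",np.hstack([a,b]))
E
python3 -c "from h import *;duo('d2')"
```

```text
t 3.58 bin [  0.5 232.1 154.5] yaw 10.29 F [-0.7 -0.1  0.3] w 0.4
```

View pics/d2.png

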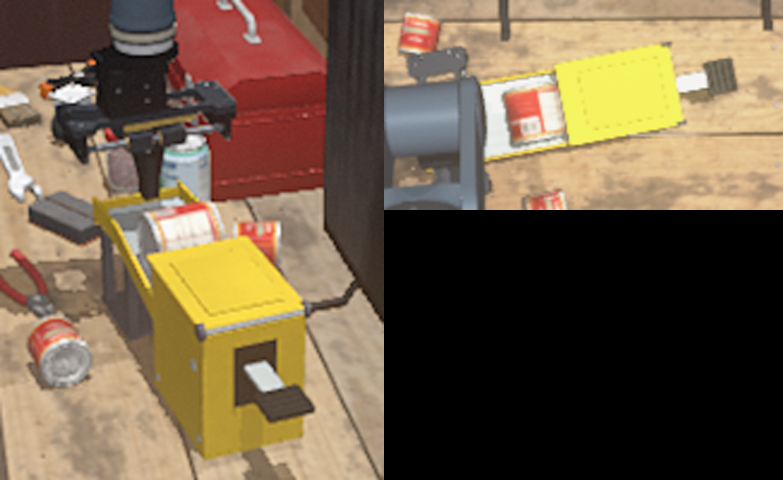

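Left half: the tin lies against the lid at about (180,228). Right half: tin at (535,113), lid flat and closed. Next I raise the hand and move over to the lever.

step_arm:
  plan:
    - [0,0,-38,0,0,0,0]
    - [0,0,-40,0,0,0,0]
    - [0,54,0,0,0,0,0]
    - [0,54,0,0,0,0,0]
    - [0,54,0,0,0,0,0]
    - [0,54,0,0,0,0,0]
    - [0,54,0,0,0,0,0]
    - [0,54,0,0,0,0,0]
    - [0,54,0,0,0,0,0]
    - [0,0,30,0,0,0,0]
    - [0,0,30,0,0,0,0]
    - [0,0,30,0,0,0,0]

```text
time: 5.18
eef_pos: [534.4, -220.9, 141.6]
eef_rot: [[0.984, 0.18, 0.0], [0.18, -0.984, 0.0], [0.0, -0.0, -1.0]]
wrist_force: [-0.1, 0.3, 0.4]
width: 0.1
```

```bash
python3 -c "from h import *;duo('d3')"
```

```text
t 5.17 bin [   0.7 -145.1  141.6] yaw 10.36 F [-0.1  0.3  0.4] w 0.1
```

View pics/d3.png

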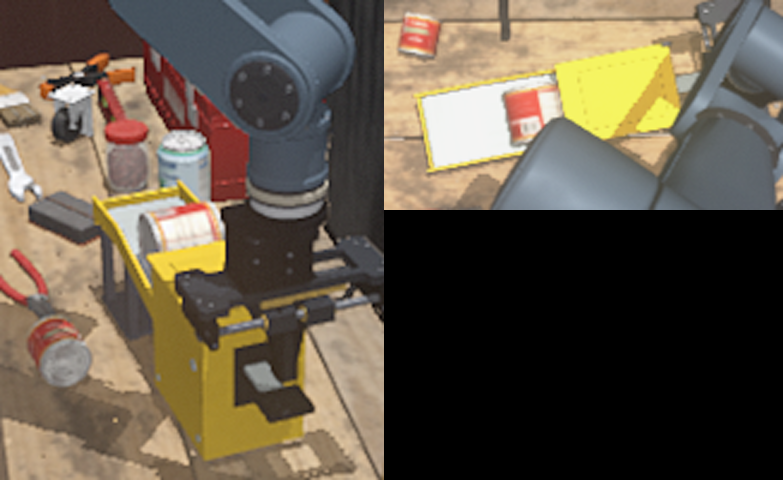

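The hand hangs over the black paddle, which is at about (280,395) in the left half. The tin still waits at the lid, at (535,113) in the right half. Now I press.

step_arm:
  plan:
    - [0,0,15,0,0,0,0]
    - [0,0,12,0,0,0,0]
    - [0,0,10,0,0,0,0]
    - [0,0,10,0,0,0,0]
    - [0,0,8,0,0,0,0]
    - [0,0,7,0,0,0,0]
    - [0,0,0,0,0,0,0]

```text
time: 6.15
eef_pos: [535.0, -221.2, 81.1]
eef_rot: [[0.984, 0.18, 0.001], [0.18, -0.984, -0.0], [0.001, 0.001, -1.0]]
wrist_force: [-0.3, 1.0, 5.3]
width: 0.7
```

step_arm:
  plan:
    - [0,0,3,0,0,0,0]
    - [0,0,0,0,0,0,0]
    - [0,0,0,0,0,0,0]
    - [0,0,0,0,0,0,0]
    - [0,0,0,0,0,0,0]
    - [0,0,0,0,0,0,0]
    - [0,0,0,0,0,0,0]
    - [0,0,0,0,0,0,0]
    - [0,0,0,0,0,0,0]
    - [0,0,0,0,0,0,0]
    - [0,0,0,0,0,0,0]
    - [0,0,0,0,0,0,0]

```text
time: 7.65
eef_pos: [535.0, -221.3, 78.5]
eef_rot: [[0.984, 0.18, 0.002], [0.18, -0.984, -0.001], [0.002, 0.001, -1.0]]
wrist_force: [-0.6, 0.5, 4.5]
width: 0.2
```

```bash
python3 -c "from h import *;duo('d4')"
```

```text
t 7.65 bin [   1.3 -145.6   78.5] yaw 10.35 F [-0.6  0.5  4.5] w 0.2
```

View pics/d4.png

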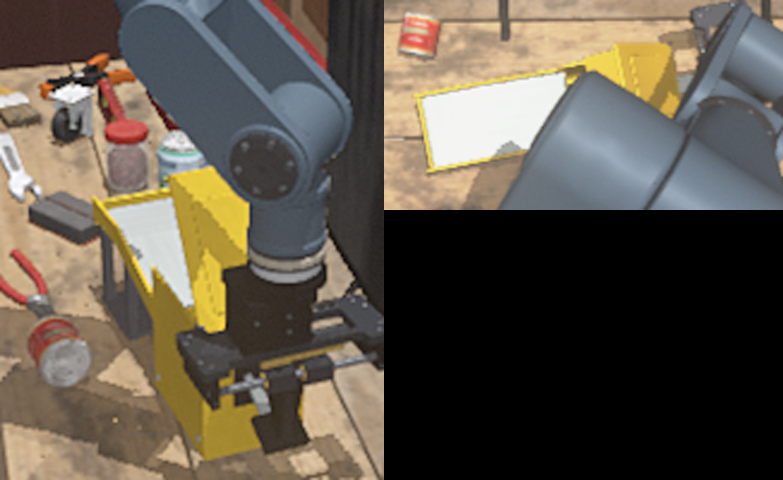

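The lid is raised and the chute at (150,240) is empty, so the tin has rolled in. I release by raising slowly and then clear upwards.

step_arm:
  plan:
    - [0,0,-5,0,0,0,0]
    - [0,0,-8,0,0,0,0]
    - [0,0,-10,0,0,0,0]
    - [0,0,-10,0,0,0,0]
    - [0,0,-10,0,0,0,0]
    - [0,0,-25,0,0,0,0]
    - [0,0,-40,0,0,0,0]
    - [0,30,-40,0,0,0,0]
    - [0,50,0,0,0,0,0]
    - [0,50,0,0,0,0,0]
    - [0,0,0,0,0,0,0]
    - [0,0,0,0,0,0,0]

```text
time: 9.25
eef_pos: [556.4, -347.1, 224.2]
eef_rot: [[0.984, 0.179, -0.003], [0.179, -0.984, 0.004], [-0.002, -0.005, -1.0]]
wrist_force: [-0.7, 0.3, 0.7]
width: 0.3
```

```bash
python3 -c "from h import *;duo('d5')"
```

```text
t 9.25 bin [-2.000e-01 -2.732e+02  2.242e+02] yaw 10.34 F [-0.7  0.3  0.7] w 0.3
```

View pics/d5.png

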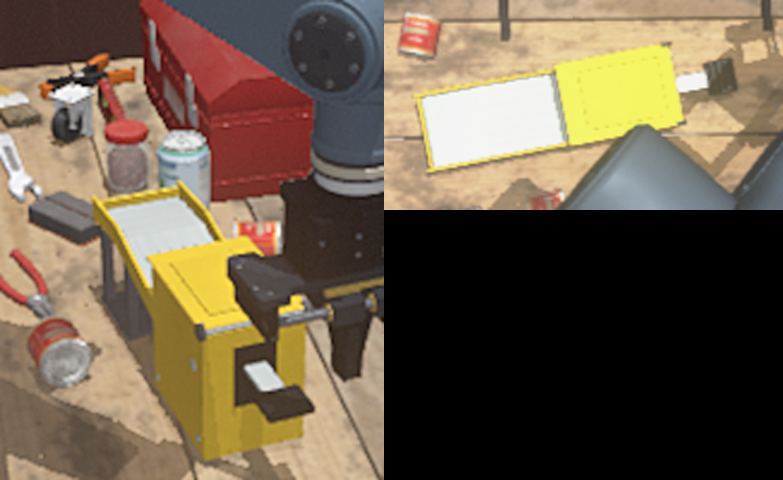

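The lid is flat and shut, the chute is empty, the lever is up and the hand is free. Handing in.

```bash
python3 -c "
from h import *
bs();print(r.job_done())"
```

```text
t 9.35 bin [   0.4 -272.9  224.8] yaw 10.42 F [-0.6  0.5 -0.2] w 0.4
the job is handed in; nothing more can be done
None
```

The paint tin is in the bin, the lid is shut, and I handed the job in at about 9.4 s.

- **Push:** Closed fingertips pushed the tin over the crest. The picture afterwards showed it resting against the closed lid.
- **Lever:** I pressed the paddle about 36 mm down at about 5 N and held it there for about 1.5 s. The picture showed the lid raised and the chute empty. I then let the lever up slowly.
- **Last checks:** The final pictures show the lid flat, the lever up, the chute empty, and the hand about 125 mm clear of the lever. The wrist force was near zero. The bystanders in view had not moved.
- **Not checked directly:** I could not see the tin inside the bin. I take it to be there because it left the chute and the lid closed flat. The lid angle was judged from the pictures, not measured. The spray can, battery and tape measure were not in the last crops, but nothing went near them.

No check failed or disagreed.

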